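# Zero the kitchen scale and weigh the salt

## Task

The food tin was left on the kitchen scale: stand it in the middle of the slate coaster. Then zero the empty scale by pressing the orange membrane key with the fingertips, steadily at about 10 N for at least half a second and never as hard as 20 N. Finally stand the salt shaker upright in the middle of the scale's pan, without disturbing the other things.

Things in the scene. Friction and masses are not known exactly. Their poses are not given: they have to be found in the camera images.
- scale: white kitchen scale, fixed, 130 mm wide (its y), 190 mm long (its x). Origin on the worktop under the pan's centre; z up; its front (-x) faces roughly to the robot. From x = -0.065 to -0.125 its control panel slopes down to the front at 12 degrees (outward normal (-0.208, 0, 0.978) in its frame); dark display at the +y side, orange key at the -y side
- pan_top (a point): centre of the upper face of the square steel pan (130 x 130 mm), 41 mm above the worktop; axes as the scale's. Wall cabinets hang 0.47 m above the worktop behind the scale and farther forward to its left: carry things low (TCP at 0.16 m) and cross the table close to the robot
- key_panel (a point): point on the panel's surface under the key's centre; axes as the scale's, not tilted. Key: flat pad 46 mm wide (y), 30 mm along the slope, face parallel to the panel and 3 to 8 mm proud of it: how much is not reported, so feel for it. Spring 6 N/mm, hard stop at 2.5 mm (15 N). It registers from 6 N, kept up for 0.5 s with the pan empty; 20 N ruins it
- tin: closed food tin, round, 57 mm diameter, 72 mm tall, 0.12 to 0.26 kg, starts upright on the scale's pan. Origin at the centre of its underside, z up
- coaster: round dark slate coaster, 96 mm diameter, 7 mm thick, loose on the worktop. Origin at the centre of its underside, z up
- shaker_salt: clear salt shaker with a grey domed cap, round, 44 mm diameter, 90 mm tall, about 0.07 to 0.15 kg, starts upright on the worktop. Origin at the centre of its underside, z up
- pan: the scale's pan itself, 130 x 130 x 5 mm; origin at the centre of its underside, 36 mm above the worktop
- pepper_mill: bystander: dark wooden pepper mill, 58 mm diameter, 150 mm tall; origin at the centre of its underside
- jigger: bystander: gold double-cone jigger, 49 mm diameter, 82 mm tall; origin at the centre of its underside
- spice_jar: bystander: spice jar with dark blue label and yellow cap, 42 mm diameter, 96 mm tall; origin at the centre of its underside. (A tumbler, a lying citrus press, bottles and a bowl of limes also stand about, fixed, away from the work.)

How it is judged:
On the way, in this order (a step that is already met when the one before it is completed fails the run):
1. the tin stands upright on the coaster, let go (horizontal distance between tin and coaster below 0.03 m and z of tin in the frame of coaster between 0.003 and 0.012 m and angle between tin's own z axis and vertical below 0.12 rad and contact force between tin and the fingers below 0.1 N), for 0.2 s.
2. the key is pressed by the fingers with at least 6 N for 0.5 s, the pan empty and the tin on the coaster (contact force between zero_key and the fingers above 6 N and contact force between pan and anything else below 0.1 N and horizontal distance between tin and coaster below 0.03 m and z of tin in the frame of coaster between 0.003 and 0.012 m and angle between tin's own z axis and vertical below 0.12 rad), for 0.5 s.
3. the salt shaker stands on the pan (horizontal distance between shaker_salt and pan_top below 0.035 m and z of shaker_salt in the frame of pan_top between -0.004 and 0.006 m and angle between shaker_salt's own z axis and vertical below 0.12 rad), for 0.2 s.
At the end, for the whole second after the job is handed in: the salt shaker stands upright (within 0.12 rad) on the scale's pan, its centre within 35 mm of the pan's centre, and the tin stands upright on the coaster, its centre within 30 mm of the coaster's; both are let go and at rest (all of step 3 and horizontal distance between tin and coaster below 0.03 m and z of tin in the frame of coaster between 0.003 and 0.012 m and angle between tin's own z axis and vertical below 0.12 rad and linear speed of each of tin, shaker_salt below 0.02 m/s); the robot touches nothing.
It fails at once if the key is pressed with 20 N or more (contact force between zero_key and anything else above 20 N).
It fails at once if the pepper mill is moved by more than 30 mm or tipped over (distance of pepper_mill from where it was at the start of the episode above 0.03 m or angle between pepper_mill's own z axis and vertical above 0.5 rad).
It fails at once if the jigger is moved by more than 30 mm or tipped over (distance of jigger from where it was at the start of the episode above 0.03 m or angle between jigger's own z axis and vertical above 0.5 rad).
It fails at once if the spice jar is moved by more than 30 mm or tipped over (distance of spice_jar from where it was at the start of the episode above 0.03 m or angle between spice_jar's own z axis and vertical above 0.5 rad).
It also fails if it takes over 72 s, if anything falls off the work surface, if the arm or the gripper's body presses on something with over 40 N, if the wrist force passes 120 N, or if a joint passes its speed limit or range.

## Robot

A 6-joint arm with a two-finger parallel gripper is mounted at the origin on a cart in front of the work surface, level with it; the furniture and walls round the work are solid. World frame = base frame: x ahead of the robot, y to its left, z up, the work surface at z = 0. Lengths are in m, angles in rad, forces in N, time in s.
With the tool pointing down it reaches from about 0.35 to 0.775 m from the base axis. Payload 7.3 kg.
Tool frame: the origin (TCP) lies between the finger pads, 19 mm behind the fingertips; this is the grasp point; z points along the fingers, y is the line along which they close (so a half turn about z gives the same grasp; the last joint's range is limited). The gripper opens to 92 mm and grips with 3 to 60 N. Pads are 19 mm wide; open, the fingers measure 130 mm over their backs; the gripper's body (75 mm by 190 mm) begins 47 mm behind the grasp point.
Start: joints at [1.096, 0.342, 1.524, -0, 1.275, -0.146], TCP at [0.17, 0.497, 0.246] pointing down, gripper open.
Joint ranges: [-2.53, 2.53], [-0.77, 2.02], [0.04, 2.7], [-1, 4.14], [0.28, 2.66], [-3.11, 3.11]. Speed limits (rad/s): [2.57, 2.57, 3.14, 3.14, 3.14, 3.14].

## Interface

Orientations are given as [roll, pitch, yaw] about the fixed x, y, z axes, in that order (R = Rz(yaw) Ry(pitch) Rx(roll)).
In Python, from bench import manip, claw, kinematics, imaging, hand_in, models gives the robot as it stands. Calls block until the motion is done:
- manip.move_to(position, orientation): joint-space move of the TCP to a pose.
- manip.movel(position, velocity=0.15, orientation=None, stop_force=None): straight line of the TCP; orientation=None keeps the orientation; velocity is the mean speed in m/s. With stop_force (N) it stops when the force on the tool has changed by that much, and returns True; else False.
- manip.movej(angles): joint-space move.
- claw.ungrasp() and claw.close(): open the fingers fully, or close them until they stop; the grip force is fixed at half the most.
- manip.pause(seconds).
- kinematics.inverse_kinematics(position, orientation): joint angles nearest the present ones, or None.
- manip.read_state(): the state.
- imaging.capture(name): name is "scene" or "top"; returns a dict with "frame" (420x560x3 uint8, red, green, blue), "z_map" (420x560 float32, m along the optical axis (not along the pixel's ray), 0 where there is no reading), "fx", "fy", "cx", "cy" (pixels), "dist" ([k1, k2, p1, p2, k3] as OpenCV has them; the pictures are not rectified), "rvec" (rotation vector, rad) and "tvec" (3), from world to camera coordinates, as OpenCV has them. Camera axes: x right, y down, z forward; pixel columns grow to the right and rows downward; lengths in m; the calibration is good to about 2 mm. A picture is of the moment at which its call begins.
A pose or a line that the arm cannot do raises manip.MotionError and nothing moves.
- hand_in(): hands the job in; it is judged then, once.
Trained networks look in a picture, given as the dict that the camera call returned (one of the last four; its "shot" number tells which), for a name from the list of things; names that differ only in an ending like _2 or _b are one class to them, and where a whole thing is asked for, a point or a joint stands for the part that bears it (a point fixed in the world has none). Each returns a list of dicts, best first, with "score" (0 to 1); they miss things now and then, are a little off and sometimes report something else, mostly with a low value. They report only what shows in the picture. A call takes as long as a camera call.
- models.boxes_of(picture, query): "centre" ([column, row] as shares, 0 to 1, of the picture: columns of its width, rows of its height, amid what is visible of it).
- models.cut_out(picture, query): "region" (420x560 bool, what is visible of it) and "centre" ([column, row] as shares, 0 to 1, of the picture: columns of its width, rows of its height, amid what is visible of it).
The state is a dict: "t": time; "q": joint angles; "qd": joint speeds; "joint_efforts": joint torques, N m; "tcp_pos": TCP position; "tcp_rot": TCP orientation; "force": force on the tool from outside, world axes, zero at the start; "wrist_torque": the same for the moment, N m; "width": finger opening in m; "grasp_force": force on a finger pad.
Only numpy, scipy, OpenCV 4.12 (cv2) and the standard library are available. Lean on these libraries where they do the work, as an engineer would, in place of code of your own. Each camera call takes 0.05 s, during which the arm holds its last target. There are 200 camera calls.

## Working session

There is one attempt and no reset: what is moved stays moved. The work goes in short steps, each a Python script; the robot and the scene stay as the last script left them, time stands still between calls to the robot, and variables do not carry over. Pictures are saved under pics/ and viewed, at most 10 in all, crops included, and the job is handed in when it is done.

```bash
ls; mkdir -p pics
cat > h.py <<'E'
import numpy as np, cv2
from bench import manip, claw, kinematics, imaging, hand_in, models
def cloud(p, mask):
    v,u=np.nonzero(mask&(p["z_map"]>0)); z=p["z_map"][v,u]
    K=np.array([[p["fx"],0,p["cx"]],[0,p["fy"],p["cy"]],[0,0,1.]])
    n=cv2.undistortPoints(np.stack([u,v],1).astype(float)[:,None],K,np.array(p["dist"],float))[:,0]
    c=np.c_[n*z[:,None],z]; R=cv2.Rodrigues(np.array(p["rvec"],float))[0]
    return (c-np.array(p["tvec"]).ravel())@R
E
python3 - <<'E'
from h import *
ps={n:imaging.capture(n) for n in("scene","top")}
cv2.imwrite("pics/a.png",np.vstack([cv2.resize(ps[n]["frame"][:,:,::-1],(400,300)) for n in ps]))
cv2.imwrite("pics/top.png",ps["top"]["frame"][:,:,::-1]);cv2.imwrite("pics/scene.png",ps["scene"]["frame"][:,:,::-1])
np.set_printoptions(precision=4,suppress=True)
for n in ps:
  for q in "scale key_panel pan tin coaster shaker_salt pepper_mill jigger spice_jar".split():
    for r in models.cut_out(ps[n],q)[:2]:
      c=cloud(ps[n],r["region"])
      if len(c)<5: continue
      t=c[c[:,2]>np.percentile(c[:,2],97)-.006]
      mm=cv2.minEnclosingCircle(t[:,:2].astype(np.float32))
      print(n,q,round(r["score"],2),np.array(r["centre"])*[560,420],len(c),"med",np.median(c,0),"top",t.mean(0),"circ",np.round(mm[0],4),round(mm[1],4),"rng",np.percentile(c,[2,98],axis=0).ravel())
print(manip.read_state())
E
```

```text
bench.py
pics
scene scale 0.74 [325.808 222.39 ] 986 med [ 0.486  -0.0687  0.0344] top [ 0.5289 -0.0817  0.0425] circ [ 0.535  -0.0843] 0.0842 rng [ 0.4309 -0.1267  0.0081  0.6011 -0.0044  0.0459]
scene key_panel 0.58 [328.72  219.702] 1034 med [ 0.4874 -0.069   0.0346] top [ 0.5289 -0.0807  0.0425] circ [ 0.5358 -0.0813] 0.0854 rng [ 0.4304 -0.129   0.006   0.6005 -0.0033  0.046 ]
scene pan 0.84 [326.424 210.084] 446 med [ 0.5271 -0.0946  0.0413] top [ 0.5297 -0.0801  0.0436] circ [ 0.5548 -0.0673] 0.0813 rng [ 0.4909 -0.1372  0.003   0.6101 -0.0095  0.0479]
scene pan 0.71 [187.208 227.22 ] 190 med [0.5452 0.3973 0.0324] top [0.4231 0.3846 0.1865] circ [0.298  0.3761] 0.2598 rng [0.4258 0.3747 0.0056 0.5661 0.4251 0.1731]
scene tin 0.76 [315.672 196.098] 361 med [ 0.5312 -0.0511  0.0922] top [ 0.5442 -0.0531  0.1123] circ [ 0.5466 -0.0544] 0.0285 rng [ 0.5192 -0.0813  0.0408  0.5666 -0.0293  0.1161]
scene tin 0.18 [392.504 217.518] 249 med [ 0.4082 -0.2923  0.0497] top [ 0.4154 -0.2978  0.086 ] circ [ 0.4153 -0.2977] 0.0147 rng [ 0.3961 -0.3194  0.0005  0.4639 -0.2785  0.089 ]
scene
[... 2088 characters left out ...]
025 rng [ 0.5885  0.2033 -0.0011  0.6509  0.2466  0.0858]
top spice_jar 0.64 [123.424 233.184] 381 med [0.4818 0.5128 0.0919] top [0.4869 0.5204 0.0994] circ [0.4861 0.5208] 0.0209 rng [0.4636 0.4987 0.0039 0.506  0.5386 0.1029]
{'t': 1.0, 'q': array([ 1.096 ,  0.342 ,  1.5241,  0.    ,  1.2754, -0.146 ]), 'qd': array([-0.0014,  0.0004, -0.0016,  0.0009,  0.0006,  0.001 ]), 'joint_efforts': array([ -0.0002, -43.1143, -24.4481,   0.0717,   0.0481,  -0.    ]), 'tcp_pos': array([0.1695, 0.4969, 0.2455]), 'tcp_rot': array([ 3.1415, -0.    ,  2.8127]), 'force': array([-0.9014,  0.23  , -0.7766]), 'wrist_torque': array([-0.011 ,  0.0421,  0.0129]), 'grasp_force': 0.0, 'width': 0.09167373210045321}
```

View pics/top.png

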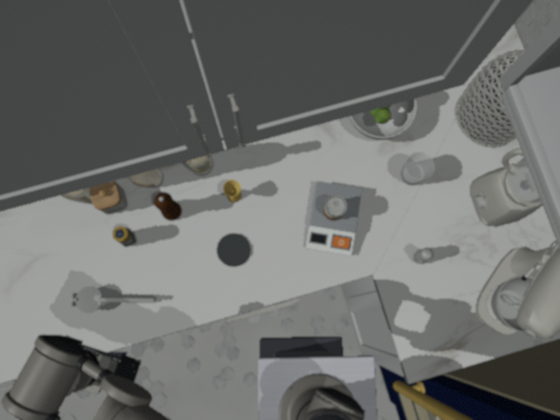

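View pics/scene.png

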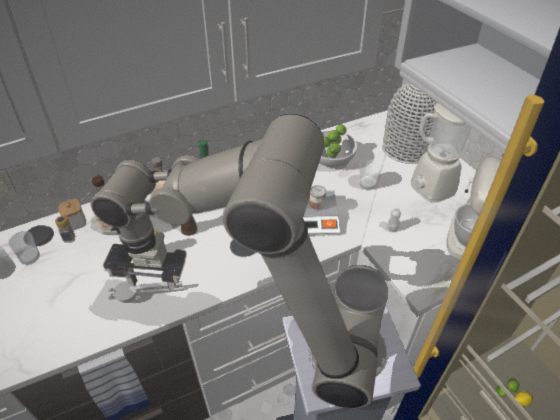

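The top view shows the tin on the pan at (336,208), the orange key at (341,241), the coaster at (234,250), the shaker at (424,256), the jigger at (233,190) and the mill at (168,206). The network positions agree with this. Next I'll work out the scale's exact pose.

Run:
```python
from h import *
np.set_printoptions(precision=4,suppress=True)
p=imaging.capture("top")
pan=cloud(p,models.cut_out(p,"pan")[0]["region"]); sc=cloud(p,models.cut_out(p,"scale")[0]["region"])
t=pan[(pan[:,2]>.03)&(pan[:,2]<.052)]
print("pan",cv2.minAreaRect(t[:,:2].astype(np.float32)),np.median(t[:,2]))
s=np.vstack([sc[(sc[:,2]>.012)&(sc[:,2]<.052)],t]); print("scale",cv2.minAreaRect(s[:,:2].astype(np.float32)))
hsv=cv2.cvtColor(p["frame"],cv2.COLOR_RGB2HSV)
m=cv2.inRange(hsv,(3,140,90),(18,255,255))>0; m[:225]=0;m[255:]=0;m[:,:320]=0;m[:,365:]=0
k=cloud(p,m);print("key",m.sum(),k.mean(0),cv2.minAreaRect(k[:,:2].astype(np.float32)))
m=(p["frame"].max(2)<70); m[:230]=0;m[248:]=0;m[:,:308]=0;m[:,330:]=0
d=cloud(p,m);print("disp",m.sum(),d.mean(0))
cv2.imwrite("pics/crop.png",cv2.resize(p["frame"][165:270,290:390,::-1],None,fx=5,fy=5,interpolation=cv2.INTER_CUBIC))
```

```text
pan ((0.5619995594024658, -0.06312500685453415), (0.1287066638469696, 0.131143257021904), 79.70232391357422) 0.04209553934029116
scale ((0.5316245555877686, -0.057584844529628754), (0.1307680308818817, 0.19301366806030273), 79.44902038574219)
key 115 [ 0.461  -0.0761  0.0349] ((0.4608306884765625, -0.0761817917227745), (0.043913934379816055, 0.026790520176291466), 80.2701644897461)
disp 108 [ 0.4739 -0.0132  0.0297]
```

View pics/crop.png

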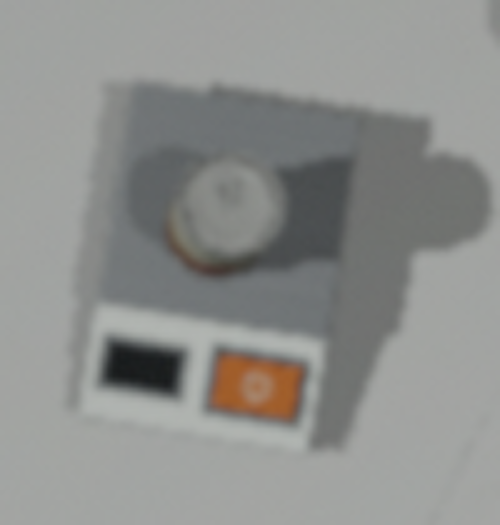

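```bash
cat >> h.py <<'E'
D=lambda y:[np.pi,0,y]
def st(*a):
    s=manip.read_state(); print(*a,"t%.1f"%s["t"],"w%.4f"%s["width"],np.round(s["tcp_pos"],4),np.round(s["force"],2),"g%.1f"%s["grasp_force"])
    return s
E
python3 - <<'E'
from h import *
manip.move_to([.15,.40,.2],D(2.81-1.3)); st()
manip.move_to([.43,-.03,.17],D(-.18)); st()
manip.movel([.548,-.0544,.165],.2); 
print(manip.movel([.548,-.0544,.080],.1,stop_force=15)); st()
claw.close(); st("grip")
manip.movel([.548,-.0544,.16],.1); s=st("lift")
p=imaging.capture("scene"); cv2.imwrite("pics/b.png",p["frame"][:,:,::-1])
E
```

```text
t2.3 w0.0919 [0.1502 0.4004 0.2003] [ 0.08  0.07 -0.01] g0.0
t4.2 w0.0917 [ 0.43   -0.0293  0.1701] [ 0.63 -0.06 -0.17] g0.0
False
t5.9 w0.0919 [ 0.5484 -0.0545  0.0806] [ 0.53 -0.05 -0.23] g0.0
grip t6.5 w0.0567 [ 0.548  -0.0545  0.0801] [ 0.11 -1.34  0.75] g30.0
lift t7.5 w0.0567 [ 0.5475 -0.0543  0.1593] [ 0.02  0.03 -2.06] g30.0
```

Run:
```python
from h import *
manip.movel([.43,-.03,.16],.2)
manip.move_to([.40,.19,.16],D(.3)); st()
manip.movel([.450,.228,.13],.15)
manip.movel([.450,.228,.056],.1)
print(manip.movel([.450,.228,.043],.02,stop_force=3)); st("down")
claw.ungrasp(); st()
manip.movel([.450,.228,.16],.15)
manip.movel([.38,.18,.17],.2)
p=imaging.capture("top"); q=imaging.capture("scene")
for n in("tin","coaster"):
  for r in models.cut_out(p,n)[:1]:
    c=cloud(p,r["region"]);t=c[c[:,2]>np.percentile(c[:,2],95)-.006]
    print(n,r["score"],cv2.minEnclosingCircle(t[:,:2].astype(np.float32)),t[:,2].mean())
cv2.imwrite("pics/c.png",np.vstack([cv2.resize(p["frame"][150:310,150:400,::-1],(500,320)),cv2.resize(q["frame"][150:290,190:420,::-1],(460,280)) if 0 else cv2.resize(q["frame"][150:290,190:440,::-1],(500,280))]))
```

```text
t9.2 w0.0571 [0.4007 0.1895 0.1598] [ 0.29  0.37 -1.52] g30.0
True
down t11.2 w0.0571 [0.45  0.228 0.046] [-0.43 -0.97  3.37] g30.0
t12.0 w0.0917 [0.4493 0.2278 0.0455] [0.13 0.91 0.41] g0.0
```

View pics/c.png

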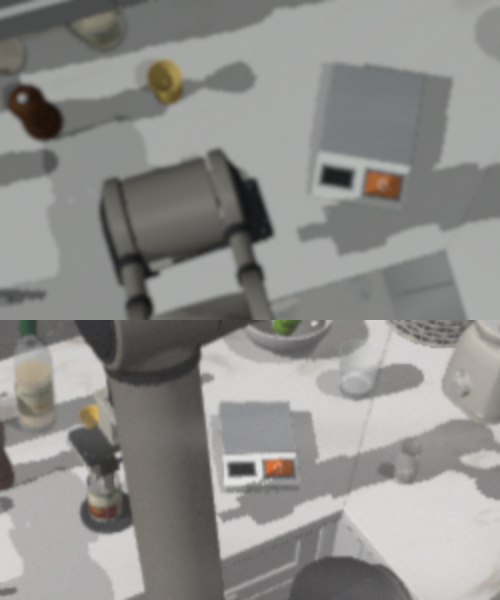

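The tin stands on the coaster at (100,500) in the lower half, and the pan is empty. Next is the key.

Run:
```python
from h import *
y=-.18; n=np.array([-.208*np.cos(y),-.208*np.sin(y),.978]); f=np.array([.461,-.0762,.0345]); o=[np.pi,-.2095,y]
P=lambda d:list(f+n*(.019+d))
claw.close()
p=imaging.capture("top")
manip.move_to([.40,.0,.17],D(y))
manip.move_to(P(.05),o); manip.movel(P(.012),.08); manip.pause(.3)
F=lambda:np.mean([(manip.pause(.02),manip.read_state()["force"]@n)[1] for _ in range(5)])
f0=F(); st("f0",f0)
hit=manip.movel(P(-.008),.005,stop_force=2.5)
s=st("hit",hit); d=float((s["tcp_pos"]-f)@n-.019)
fn=F()-f0; print("d",d,"fn",fn)
if hit:
    for i in range(14):
        if fn>9: break
        d-=min(.0004,max(.00012,(10-fn)/6000*.7)); manip.movel(P(d),.005); fn=F()-f0; print(round(d,5),round(fn,2))
    for i in range(8): print("hold",round(F()-f0,2),end=" ")
    st()
    manip.movel(P(d+.03),.04); print("after",F()-f0); st()
```

```text
f0 0.24254003700801388 t17.4 w0.0005 [ 0.4547 -0.0751  0.0651] [ 0.89 -0.46  0.63] g0.0
hit True t19.9 w0.0003 [ 0.4574 -0.0755  0.0519] [-0.27 -0.28  4.36] g2.0
d -0.001209261799077977 fn 3.8692317903864626
-0.00161 5.4
-0.00201 7.49
-0.0023 8.48
-0.00248 9.01
hold 9.26 hold 9.14 hold 9.2 hold 9.47 hold 9.09 hold 9.23 hold 9.39 hold 8.89 t22.0 w0.0008 [ 0.4576 -0.0756  0.051 ] [-2.5   0.25  8.55] g4.7
after -0.44732061968427944
t22.9 w0.0005 [ 0.4514 -0.0745  0.0798] [0.16 0.35 0.35] g0.0
```

Run:
```python
from h import *
manip.movel([.40,-.05,.17],.2,orientation=D(-.3)); claw.ungrasp()
p=imaging.capture("top")
c=cloud(p,np.ones((420,560),bool)); b=c[(c[:,2]>.03)&(c[:,2]<.6)]
d=b[:,:2]-[.417,-.298]; r=np.hypot(*d.T); a=np.degrees(np.arctan2(d[:,1],d[:,0]))
for k in range(-180,180,30):
    m=(a>=k)&(a<k+30)&(r>.03); print(k, round(r[m].min(),3) if m.any() else None, b[m][r[m].argmin()].round(3) if m.any() else "")
for n in("tin","coaster","shaker_salt"):
  for r in models.cut_out(p,n)[:1]:
    c=cloud(p,r["region"]);t=c[c[:,2]>np.percentile(c[:,2],95)-.006]
    print(n,r["score"],cv2.minEnclosingCircle(t[:,:2].astype(np.float32)),t[:,2].mean())
```

```text
-180 0.342 [ 0.083 -0.373  0.478]
-150 0.188 [ 0.317 -0.457  0.14 ]
-120 0.143 [ 0.414 -0.441  0.462]
-90 0.136 [ 0.45 -0.43  0.48]
-60 0.143 [ 0.492 -0.419  0.472]
-30 0.194 [ 0.586 -0.394  0.471]
0 0.205 [ 0.622 -0.293  0.095]
30 0.209 [ 0.527 -0.12   0.042]
60 0.184 [ 0.421 -0.114  0.492]
90 0.181 [ 0.396 -0.118  0.487]
120 0.258 [ 0.288 -0.075  0.581]
150 0.376 [ 0.041 -0.296  0.251]
tin 0.91 ((0.45135498046875, 0.23120436072349548), 0.02835073135793209) 0.07887964632737117
coaster 0.65 ((0.4497424066066742, 0.22754715383052826), 0.04658172279596329) 0.010435284471870051
shaker_salt 0.68 ((0.4198066294193268, -0.2974858582019806), 0.0145921865478158) 0.08953081920628846
```

Run:
```python
from h import *
manip.move_to([.36,-.25,.17],D(-.4)); st()
manip.movel([.418,-.298,.15],.15)
print(manip.movel([.418,-.298,.055],.1,stop_force=15)); st()
claw.close(); st("grip")
manip.movel([.418,-.298,.16],.12); st("lift")
manip.move_to([.40,-.06,.16],D(-.1)); 
manip.movel([.562,-.063,.16],.2)
manip.movel([.562,-.063,.106],.08)
print(manip.movel([.562,-.063,.091],.02,stop_force=2.5)); st("down")
claw.ungrasp(); manip.movel([.562,-.063,.165],.15); manip.movel([.40,-.05,.17],.2); manip.move_to([.40,.05,.17],D(0)); st()
p=imaging.capture("top"); q=imaging.capture("scene")
for n in("pan","shaker_salt","tin","coaster"):
  for r in models.cut_out(p,n)[:1]:
    c=cloud(p,r["region"]);t=c[c[:,2]>np.percentile(c[:,2],95)-.006]
    print(n,r["score"],cv2.minEnclosingCircle(t[:,:2].astype(np.float32)),t[:,2].mean())
cv2.imwrite("pics/d.png",np.vstack([cv2.resize(p["frame"][150:310,150:400,::-1],(500,320)),cv2.resize(q["frame"][150:290,190:440,::-1],(500,280))]))
```

```text
t26.1 w0.0920 [ 0.36   -0.2492  0.1698] [ 0.08  0.71 -0.18] g0.0
False
t27.9 w0.0917 [ 0.4183 -0.2983  0.0556] [ 0.02  0.01 -0.26] g0.0
grip t28.8 w0.0382 [ 0.418 -0.298  0.055] [ 0.45 -0.11  0.38] g29.6
lift t29.8 w0.0387 [ 0.4176 -0.2976  0.1593] [-0.56  0.23 -0.91] g29.6
True
down t33.1 w0.0389 [ 0.562  -0.063   0.0959] [-0.38  0.01  4.55] g29.9
t36.1 w0.0916 [0.4007 0.0507 0.1698] [-0.11 -0.08  0.09] g0.0
pan 0.65 ((0.5637391805648804, -0.06203409656882286), 0.08571887016296387) 0.043730441108166804
shaker_salt 0.79 ((0.5642310976982117, -0.062296897172927856), 0.01521371304988861) 0.13027514878919297
tin 0.88 ((0.4519072473049164, 0.23068270087242126), 0.028458867222070694) 0.07923994253919169
coaster 0.67 ((0.4500656723976135, 0.22661881148815155), 0.04741836339235306) 0.013189197028318713
```

View pics/d.png

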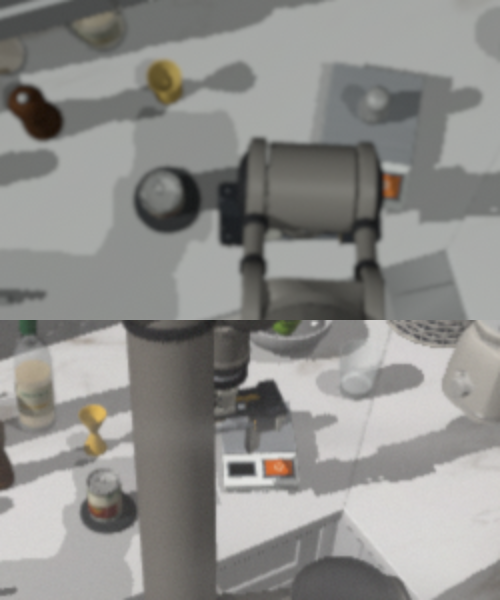

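The tin at (163,190) stands on the coaster, and the shaker at (375,100) stands in the middle of the pan. The jigger and mill haven't moved, and the arm is clear of everything.

```bash
python3 -c "
from h import *
print(hand_in())"
```

```text
the job is handed in; nothing more can be done
None
```

The job is handed in, though no verdict came back: the tin stands on the coaster about 4 mm off centre, the key was held at about 9 N for more than half a second, and the salt shaker stands upright within a few millimetres of the pan's centre.

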